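# Load a lens blank into the spring magazine

### The job

Load the smaller of the two round lens blanks into the spring magazine: lay it flat on the black follower pad between the four rods, then press it down until both side catches have snapped in over its rim and hold it down by themselves. Leave the larger blank where it lies.

Things in the scene. Friction and masses are not known exactly. Their poses are not given: they have to be found in the camera images.
- blank: lens blank to load: plain flat disc of pale grey glass, 50 mm diameter, 12 mm thick, about 60 g, lying flat; origin: centre of its underside, z along its axis. It may lie in either blank's place. Pressed down (about 6 to 10 N) it pushes the catches apart; they snap back over its rim once its top is below 47.5 mm, and then hold it with its underside about 35.5 mm above the magazine's origin.
- big_blank: the wrong lens blank: same glass and thickness (12 mm) but 66 mm in diameter, too wide for the magazine. Origin: centre of its underside. Leave it where it lies (a nudge under 30 mm is allowed).
- magazine: fixed; origin: underside centre of its 122 (x) by 96 (y) by 8 mm plate, z up. 4 steel rods, 8 mm thick, at (+-24, +-19) mm guide the blank (bore 53 mm); they flare out 10 mm as lead-in from 60 mm up to the tips at 75 mm. Spring catches on the +x and -x sides: bevelled noses 22 mm off the axis, flat underside at 47.5 mm, brackets 60 mm high. +y and -y sides are open for fingers: 40 mm between rods.
- follower (a joint): black pad, 36 mm diameter, on a coil spring on the magazine's axis; its top is 55.5 mm above the magazine's origin when free. Value: m pressed down, 0 free to 0.026 at the lower stop; the spring pushes up 2 N at 0, 7.2 N at the stop. Press to 0.023-0.026 so that the catches snap in; with the blank held it then rests near 0.020, otherwise it comes up again.
There are look-alikes about, which are no part of the job. What is shaped like the blank but brown is not meant.

How it is judged (in metres and radians):
At the end, for the whole second after the job is handed in: The smaller blank lies flat (within 10 degrees) in the magazine, within 6 mm of its axis, held down by the catches with its underside 28 to 39 mm above the bottom of the base plate and the follower down by more than 15 mm, at rest; the larger blank is within 30 mm of where it lay (z of blank in the frame of magazine between 0.028 and 0.039 m and horizontal distance between blank and magazine below 0.006 m and angle between the z axis of blank and the z axis of magazine, either way round below 0.17 rad and value of joint follower above 0.015 m and linear speed of blank below 0.02 m/s and distance of big_blank from where it was at the start of the episode below 0.03 m); the robot touches nothing.
It fails at once if the larger blank is moved 30 mm or more (distance of big_blank from where it was at the start of the episode above 0.03 m).
It also fails if it takes over 42 s, if anything falls off the work surface, if the arm or the gripper's body presses on something with over 40 N, if the wrist force passes 120 N, or if a joint passes its speed limit or range.

### The arm

A 6-joint arm with a two-finger parallel gripper is mounted at the origin on a cart in front of the work surface, level with it; the furniture and walls round the work are solid. World frame = base frame: x ahead of the robot, y to its left, z up, the work surface at z = 0. Lengths are in m, angles in degrees, forces in N, time in s.
With the tool pointing down it reaches from about 0.4 to 0.825 m from the base axis. Payload 7 kg.
Tool frame: the origin (TCP) lies at the very end of the fingers, on their centre line; the grasp point (between the pads) lies 19 mm behind it; x points along the fingers, z is the direction in which the jaws open and shut, and the axes are right-handed (so a half turn about x gives the same grasp; the last joint's range is limited). The gripper opens to 88 mm and grips with 3 to 60 N. Pads are 19 mm wide; open, the fingers measure 130 mm over their backs; the gripper's body (78 mm by 193 mm) begins 47 mm behind the grasp point.
Start: joints at [93.341, 20.546, 0.682, 0, -70.136, -16.507], TCP at [0.154, 0.657, 0.227] pointing down, gripper open.
Joint ranges: [-176.03, 176.03], [-82.01, 121.73], [-58.28, 71.71], [-173.87, 95.51], [-174.79, -0.11], [-173.66, 173.66]. Speed limits (degrees/s): [136.94, 136.94, 172.46, 180, 180, 180].

### API

Orientations are given as [roll, pitch, yaw] about the fixed x, y, z axes, in that order (R = Rz(yaw) Ry(pitch) Rx(roll)).
In Python, from plant import * gives the robot as it stands.
- The arm moves only by the tool arm_command, never from a script. Its argument "commands" is one flat list of numbers, 5 for each row, row after row: the shift along the tool's x, y, z in mm, then the turn about the tool's x in degrees, then the opening in per cent of the stroke, from 0 (shut) to 100 (fully open). A call has 1 to 5 rows; each row shifts and turns the pose as measured when the row begins, along the tool's axes as they then stand; what a row does not reach is not made up. A row lasts 1/8 s, in which the tool goes at most 62.5 mm and 10.7 degrees, less where a joint would pass 70% of its speed; a pose out of reach is approached as far as the arm can. A call is refused whole if a number of a shift passes 62.5 or a number of a turn 10.7, either way. A call with a gripper value outside its range is refused whole. The fingers move at their own pace and stop on an object; the grip force is fixed at half the most. Time passes only in rows, so rows that do not move let the fingers close. It gives the time, the measured TCP pose, the force and the opening at its end, in the units of the state.
- get_obs(): the state, without advancing time (a new reading comes with each control period).
- snapshot(name): name is "side" or "top" or "wrist"; returns a dict with "frame" (400x640x3 uint8, blue, green, red), "fov_y" (degrees; the focal length in pixels is half the picture's height over the tangent of half this angle, whatever the lens; pixels are square), "cx", "cy" (the principal point, pixels), "world_to_cam" (4x4, takes a point from world to camera coordinates). Camera axes: x right, y up, looking along -z (the intrinsics and any distortion apply to the point x, -y, -z); pixel columns grow to the right and rows downward; lengths in m; the calibration is good to about 2 mm. A picture is of the moment at which its call begins. There is no depth.
- close_job(): hands the job in, once; it reports no verdict.
The state is a dict: "clock": time; "joint_pos": joint angles; "qvel": joint speeds; "tau": joint torques, N m; "tool_pos": TCP position; "orientation": TCP orientation; "force": force on the tool from outside, world axes, zero at the start; "moment": the same for the moment, N m; "opening": finger opening in m.
Only numpy, scipy, OpenCV 4.12 (cv2) and the standard library are available. Lean on these libraries where they do the work, as an engineer would, in place of code of your own. Each camera call takes 0.05 s, during which the arm holds its last target. There are 200 camera calls.

## Working session

There is one attempt and no reset: what is moved stays moved. The work goes in short steps, Python scripts to look and compute and a tool call to move; the robot and the scene stay as the last step left them, time stands still between calls to the robot, and variables do not carry over. Pictures are saved under pics/ and viewed, about 8 in all and at most 12, crops included, and the job is handed in when it is done.

Besides the shell and the picture viewer there is one more tool, called as name(argument=value, ...) on one line, values as JSON. arm_command: Moves the arm, as the interface text tells. Its arguments: {"type":"object","properties":{"commands":{"type":"array"}},"required":["commands"]}

```bash
mkdir -p pics; ls; python3 - <<'E'
from plant import *
import cv2
for n in ("top","side"):
    s=snapshot(n); cv2.imwrite(f"pics/{n}0.png",s["frame"]); print(n,s["fov_y"],s["cx"],s["cy"],{k:v for k,v in s.items() if k not in("frame","world_to_cam")}); print(s["world_to_cam"])
o=get_obs(); print(o)
E
```

```text
pics
top 45.768761074503665 314.97574651147835 199.96104219038466 {'fov_y': 45.768761074503665, 'cx': 314.97574651147835, 'cy': 199.96104219038466}
[[-0.00426543 -0.99940543 -0.03421396 -0.09819529]
 [ 0.9978363  -0.00649853  0.06542539 -0.56234261]
 [-0.06560883 -0.03386086  0.99727074 -0.86518822]
 [ 0.          0.          0.          1.        ]]
side 47.18723582581255 317.2647577918669 198.9929192866353 {'fov_y': 47.18723582581255, 'cx': 317.2647577918669, 'cy': 198.9929192866353}
[[ 0.85527516 -0.51817188 -0.00151976 -0.55257708]
 [ 0.23758338  0.38953642  0.88984016 -0.13361368]
 [-0.46049815 -0.76141925  0.45626985 -0.73017024]
 [ 0.          0.          0.          1.        ]]
{'clock': 0.1, 'joint_pos': array([ 9.33417272e+01,  2.05858507e+01,  6.39402883e-01, -1.76782439e-02,
       -7.01361317e+01, -1.65042870e+01]), 'qvel': array([-0.07446663, -0.09307356,  0.1207076 ,  0.04946661,  0.10550238,
       -0.08302716]), 'tau': array([-1.81631367e-03, -5.84157908e+01,  2.93753582e+01,  7.01550096e+00,
        1.01966097e-02, -6.09432027e-05]), 'tool_pos': array([0.15366439, 0.65682744, 0.22573616]), 'orientation': array([  5.12652808,  89.91576422, -98.0420505 ]), 'force': array([-0.55270535,  0.14033172,  1.07853282]), 'moment': array([-0.05170479, -0.03542812,  0.00370371]), 'opening': 0.08751954777176996}
```

View pics/top0.png

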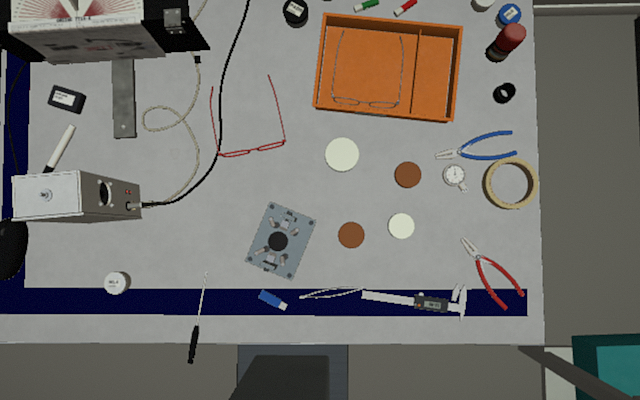

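View pics/side0.png

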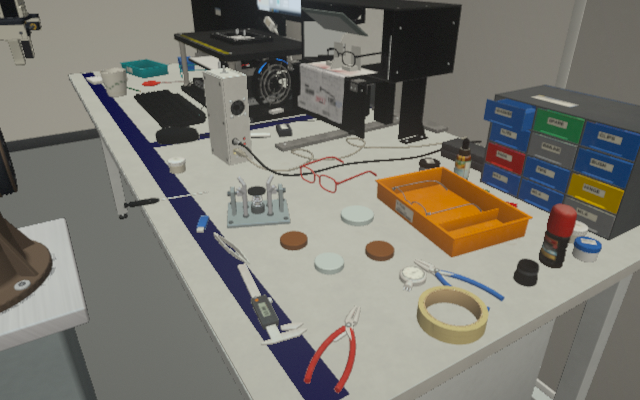

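Pale discs in the top view: (342,154), about 34 px wide, and (401,226), about 26 px. The brown look-alikes are at (408,174) and (351,235), and the magazine is at (280,241). The disc at (401,226) fits as the smaller pale one. I'll measure it and confirm it in a crop.

```bash
cat > h.py <<'E'
from plant import *
import cv2, numpy as np
def K(s):
    f=200/np.tan(np.radians(s["fov_y"]/2)); return np.array([[f,0,s["cx"]],[0,f,s["cy"]],[0,0,1]])
def ray(s,uv,z):
    W=np.array(s["world_to_cam"]);R=W[:3,:3];c=-R.T@W[:3,3]
    d=np.linalg.inv(K(s))@[uv[0],uv[1],1]; d=R.T@(d*[1,-1,-1])
    return c+d*(z-c[2])/d[2]
def proj(s,p):
    W=np.array(s["world_to_cam"]);q=(W[:3,:3]@np.array(p)+W[:3,3])*[1,-1,-1];q=K(s)@q;return q[:2]/q[2]
def blobs(s,lo,hi,amin,amax):
    m=cv2.inRange(cv2.cvtColor(s["frame"],cv2.COLOR_BGR2HSV),np.array(lo),np.array(hi))
    cs,_=cv2.findContours(m,cv2.RETR_EXTERNAL,cv2.CHAIN_APPROX_NONE)
    return [(cv2.fitEllipse(c),cv2.contourArea(c)) for c in cs if amin<cv2.contourArea(c)<amax and len(c)>5]
E
python3 - <<'E'
from h import *
s=snapshot("top"); f=s["frame"]; hsv=cv2.cvtColor(f,cv2.COLOR_BGR2HSV)
print(hsv[226,401],hsv[154,342],hsv[200,380],hsv[258,262])
for uv in [(401,226),(342,154)]:
    h=hsv[uv[1],uv[0]].astype(int)
    m=cv2.inRange(hsv,np.clip(h-[12,15,30],0,255),np.clip(h+[12,60,30],0,255))
    n,l,st,ce=cv2.connectedComponentsWithStats(m); i=l[uv[1],uv[0]]; a=st[i,4]
    c=ce[i]; p=ray(s,c,.012); e=ray(s,c+[np.sqrt(a/np.pi),0],.012)
    print(c,st[i],p,"diam",2*np.linalg.norm(e-p))
a=cv2.resize(f[140:290,235:435],None,fx=4,fy=4,interpolation=cv2.INTER_CUBIC); cv2.imwrite("pics/crop1.png",a)
E
```

```text
[ 39  23 213] [ 39  24 206] [ 40   5 158] [ 96  29 131]
[401.23597679 225.55125725] [389 213  26  26 517] [ 0.51355069 -0.26080668  0.012     ] diam 0.047236437962935265
[341.70772676 153.72340426] [325 137  34  34 893] [ 0.64888896 -0.15171223  0.012     ] diam 0.06322014261529457
```

View pics/crop1.png

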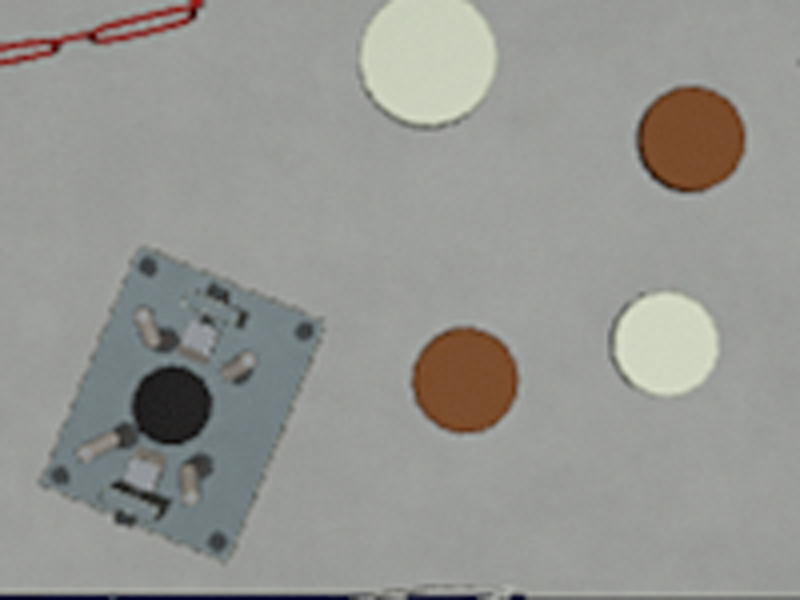

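The smaller pale disc at (401,226) measures 47 mm against 63 mm for the other, so it is the blank. Next I'll get the magazine pose, the box obstacle and the tool axes.

```bash
python3 - <<'E'
from h import *
from scipy.spatial.transform import Rotation as Ro
s=snapshot("top")
c=np.array([(140,247),(323,320),(228,562),(42,483)])/4+[235,140]-.375
P=np.array([ray(s,u,.008) for u in c]); print(P.round(4)); print("centre",P.mean(0))
ex=P[0]-P[3]+P[1]-P[2]; ey=P[0]-P[1]+P[3]-P[2]
print("len",np.linalg.norm(ex)/2,np.linalg.norm(ey)/2,"angx",np.degrees(np.arctan2(ex[1],ex[0])),"angy",np.degrees(np.arctan2(ey[1],ey[0])))
print("pad",ray(s,np.array([172,405])/4+[235,140]-.375,.0555))
# dark pad refined
m=cv2.inRange(s["frame"],(0,0,0),(50,50,50));n,l,st,ce=cv2.connectedComponentsWithStats(m);i=l[241,278];print(st[i],ce[i],ray(s,ce[i],.0555))
o=get_obs();R=Ro.from_euler("xyz",o["orientation"],degrees=True).as_matrix();print(R.round(3))
t=snapshot("side")
for uv in [(212,157),(231,162),(249,150)]: print("box",ray(t,uv,0).round(3))
# box top height: point over base corner
b=ray(t,(231,162),0)
for z in (.1,.15,.2,.25,.3): print(z,proj(t,b+[0,0,z]).round(),proj(s,b+[0,0,z]).round())
# blank in side, check with side camera
hsv=cv2.cvtColor(t["frame"],cv2.COLOR_BGR2HSV);print(hsv[262,329],hsv[275,360])
h=hsv[262,329].astype(int);m=cv2.inRange(hsv,np.clip(h-[15,12,15],0,255),np.clip(h+[15,30,20],0,255));n,l,st,ce=cv2.connectedComponentsWithStats(m);i=l[262,329];print(st[i],ce[i],ray(t,ce[i],.012))
E
```

```text
[[ 0.5603 -0.0154  0.008 ]
 [ 0.5254 -0.1015  0.008 ]
 [ 0.4131 -0.0568  0.008 ]
 [ 0.4498  0.0305  0.008 ]]
centre [ 0.48713935 -0.03578781  0.008     ]
len 0.12027662433474527 0.09381664993098278 angx -22.12409664623008 angy 67.5761318019067
pad [ 0.48695001 -0.03593214  0.0555    ]
[268 232  20  19 282] [277.5        240.94326241] [ 0.48683013 -0.03570977  0.0555    ]
[[-0.     0.974 -0.228]
 [-0.001 -0.228 -0.974]
 [-1.     0.     0.001]]
box [0.512 0.314 0.   ]
box [0.542 0.256 0.   ]
box [0.616 0.311 0.   ]
0.1 [227. 124.] [105. 209.]
0.15 [226. 104.] [ 90. 208.]
0.2 [224.  84.] [ 73. 206.]
0.25 [222.  62.] [ 53. 205.]
0.3 [219.  39.] [ 30. 202.]
[ 54  13 193] [ 28  18 183]
[314 252  30  18 406] [328.67487685 260.53448276] [ 0.51121028 -0.25932146  0.012     ]
```

arm_command(commands=[-60,0,0,9.2,100,-30,38,31,0,100,0,46,38,0,100,0,46,38,0,100,0,46,38,0,100])

```text
clock: 0.88
tool_pos: [0.2613, 0.4526, 0.3169]
orientation: [31.2, 89.7, -81.2]
force: [1.4, 1.0, 0.1]
opening: 0.0876
```

arm_command(commands=[0,47,38,0,100,0,47,38,0,100,0,41,46,0,100,0,41,46,0,100,0,41,46,0,100])

```text
clock: 1.5
tool_pos: [0.3812, 0.1655, 0.3192]
orientation: [73.1, 89.8, -39.2]
force: [1.5, 0.7, -0.5]
opening: 0.0876
```

arm_command(commands=[0,39,47,0,100,0,39,47,0,100,0,39,47,0,100,15,37,45,0,100,15,37,45,0,100])

```text
clock: 2.12
tool_pos: [0.4717, -0.1294, 0.2926]
orientation: [116.4, 89.3, 4.2]
force: [1.1, 0.9, -0.0]
opening: 0.088
```

arm_command(commands=[40,29,35,0,100,40,29,35,0,100,40,29,35,0,100,0,0,0,0,100])

```text
clock: 2.62
tool_pos: [0.5146, -0.2678, 0.1679]
orientation: [120.2, 89.4, 7.7]
force: [-1.0, 0.4, -0.4]
opening: 0.0879
```

```bash
cat > chk.py <<'E'
from h import *
from scipy.spatial.transform import Rotation as Ro
import sys
tgt=np.array(eval(sys.argv[1]))
o=get_obs();R=Ro.from_euler("xyz",o["orientation"],degrees=True).as_matrix()
print("tcp",o["tool_pos"].round(4),"tool shift mm",(1000*R.T@(tgt-o["tool_pos"])).round(1),"zbear",np.degrees(np.arctan2(R[1,2],R[0,2])),"tilt",R[:,0].round(3),o["force"].round(1),o["opening"],o["clock"])
E
python3 chk.py "(.5125,-.260,.003)"
python3 - <<'E'
from h import *
s=snapshot("wrist");cv2.imwrite("pics/w1.png",s["frame"]);print(s["fov_y"],s["cx"],s["cy"])
print(proj(s,[.5125,-.26,.012]), proj(s,get_obs()["tool_pos"]))
E
```

```text
tcp [ 0.5146 -0.2678  0.1679] tool shift mm [164.9  -6.5  -5.5] zbear -112.51678441199766 tilt [ 0.011  0.001 -1.   ] [-1.   0.4 -0.4] 0.08791235182815738 2.625
71.03806064723317 313.347096185667 198.05525887864795
[309.08811856 189.03392399] [312.73629304 245.72939233]
```

View pics/w1.png

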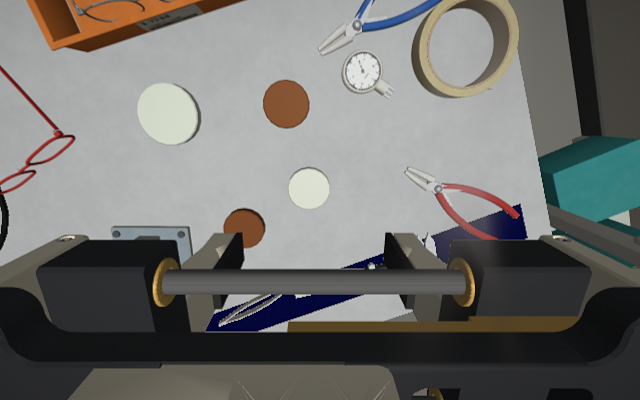

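The blank sits at (309,188) in the wrist view, against a prediction of (309,189), so the position is confirmed. The brown disc at (244,228) is well left of the fingers' path. Descending.

arm_command(commands=[50,-3,-3,0,100,50,-3,-3,0,100,30,0,0,0,100,0,0,0,0,100])

```text
clock: 3.18
tool_pos: [0.5187, -0.2574, 0.0439]
orientation: [107.7, 88.5, -4.6]
force: [-0.0, -0.3, 0.1]
opening: 0.0877
```

```bash
python3 chk.py "(.5125,-.260,.003)"
python3 - <<'E'
from h import *
s=snapshot("wrist");cv2.imwrite("pics/w2.png",s["frame"])
hsv=cv2.cvtColor(s["frame"],cv2.COLOR_BGR2HSV)
u=proj(s,[.5125,-.26,.012]);print(u); x,y=u.astype(int)
h=hsv[y,x].astype(int);m=cv2.inRange(hsv,np.clip(h-[15,12,25],0,255),np.clip(h+[15,30,25],0,255));n,l,st,ce=cv2.connectedComponentsWithStats(m);i=l[y,x];print(h,st[i],ce[i],ray(s,ce[i],.012))
E
```

```text
tcp [ 0.5187 -0.2574  0.0439] tool shift mm [40.7 -5.7  5.1] zbear -112.2537517187754 tilt [ 0.025 -0.002 -1.   ] [-0.  -0.3  0.1] 0.0876648923333349 3.175
[320.91719754 232.2036617 ]
[ 43  20 208] [ 288  201   65   62 3051] [320.19075713 231.56079974] [ 0.51317968 -0.2596923   0.012     ]
```

arm_command(commands=[13,-3,2,0,100,13,-2,2,0,100,8,0,0,0,100,0,0,0,0,100])

```text
clock: 3.72
tool_pos: [0.5174, -0.2598, 0.0138]
orientation: [105.6, 87.9, -6.5]
force: [-0.1, 0.1, -0.5]
opening: 0.0877
```

```bash
python3 chk.py "(.513,-.2597,.003)"
```

```text
tcp [ 0.5174 -0.2598  0.0138] tool shift mm [10.7 -4.5  1.7] zbear -112.15965092951265 tilt [ 0.036 -0.004 -0.999] [-0.1  0.1 -0.5] 0.08765003710977537 3.725
```

arm_command(commands=[8,-6,2,0,100,3,-2,0,0,100])

```text
clock: 3.98
tool_pos: [0.5095, -0.2587, 0.0022]
orientation: [105.6, 87.9, -6.6]
force: [-0.5, 0.2, 0.7]
opening: 0.0875
```

```bash
python3 chk.py "(.513,-.2597,.003)"
```

```text
tcp [ 0.5095 -0.2587  0.0022] tool shift mm [-0.7  3.6 -0.4] zbear -112.1744786098778 tilt [ 0.036 -0.004 -0.999] [-0.5  0.2  0.7] 0.08751505872388883 3.975
```

arm_command(commands=[0,3,0,0,100,0,0,0,0,100])

```text
clock: 4.22
tool_pos: [0.5124, -0.26, 0.0022]
orientation: [105.4, 87.9, -6.8]
force: [-0.1, 0.0, 0.0]
opening: 0.0874
```

```bash
python3 chk.py "(.513,-.2597,.003)"
```

```text
tcp [ 0.5124 -0.26    0.0022] tool shift mm [-0.8  0.5 -0.5] zbear -112.16384686048282 tilt [ 0.036 -0.004 -0.999] [-0.1  0.   0. ] 0.08743977227368131 4.225
```

arm_command(commands=[0,0,0,0,0,0,0,0,0,0,0,0,0,0,0,0,0,0,0,0,0,0,0,0,0])

```text
clock: 4.85
tool_pos: [0.5129, -0.26, 0.0026]
orientation: [105.3, 87.9, -6.9]
force: [0.4, -0.5, 0.4]
opening: 0.0479
```

arm_command(commands=[0,0,0,0,0,-30,0,0,0,0,-40,0,0,0,0,-40,0,0,0,0,0,0,0,0,0])

```text
clock: 5.48
tool_pos: [0.5079, -0.2594, 0.1147]
orientation: [105.5, 88.0, -6.7]
force: [-0.2, 0.1, -1.4]
opening: 0.0476
```

```bash
python3 chk.py "(.487,-.0358,.115)"; python3 - <<'E'
from h import *
s=snapshot("wrist");cv2.imwrite("pics/w3.png",s["frame"]);print(proj(s,get_obs()["tool_pos"]))
E
```

```text
tcp [ 0.5079 -0.2594  0.1147] tool shift mm [  -1.9 -103.8 -199.2] zbear -112.17037911687015 tilt [ 0.034 -0.004 -0.999] [-0.2  0.1 -1.4] 0.047608924047258916 5.475
[314.45582746 245.51405106]
```

View pics/w3.png

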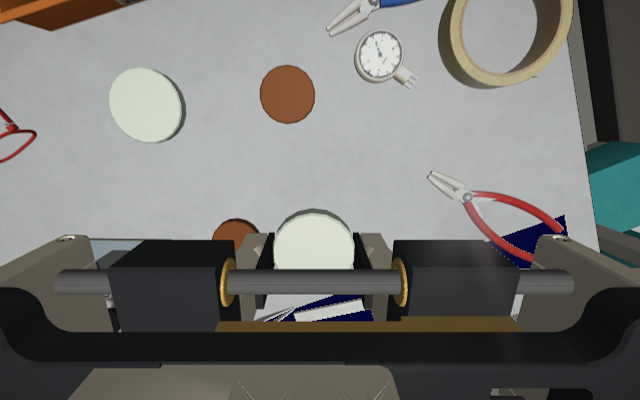

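The blank is held: its visible rim spans columns 273–356, top edge at row 209. Moving over the magazine.

arm_command(commands=[-5,-26,-50,0,0,0,-26,-50,0,0,0,-26,-50,0,0,0,-24,-44,0,0,0,0,0,0,0])

```text
clock: 6.15
tool_pos: [0.482, -0.0359, 0.1111]
orientation: [103.8, 88.6, -8.7]
force: [0.1, -0.2, -0.9]
opening: 0.0483
```

```bash
python3 chk.py "(.487,-.0358,.115)"; python3 - <<'E'
from h import *
from scipy.spatial.transform import Rotation as Ro
from scipy.optimize import least_squares
s=snapshot("wrist");cv2.imwrite("pics/w4.png",s["frame"]);o=get_obs()
R=Ro.from_euler("xyz",o["orientation"],degrees=True).as_matrix();p=o["tool_pos"]
print("tcp px",proj(s,p))
# predicted rim of disc top (9.5 mm above TCP along -x tool) for several y offsets
for dy in (-3,0,3):
    print(dy,[proj(s,p+R@(np.array([-9.8,dy+25*np.sin(a),25*np.cos(a)])/1000)).round(1).tolist() for a in np.radians([90,-90,45,135])])
hsv=cv2.cvtColor(s["frame"],cv2.COLOR_BGR2HSV);m=cv2.inRange(hsv,np.array([25,10,150]),np.array([60,40,255]))
n,l,st,ce=cv2.connectedComponentsWithStats(m);i=l[235,314];print(st[i],ce[i],hsv[235,314])
for c in range(280,351,10):
    r=np.where(l[:,c]==i)[0]; print(c,r.min() if len(r) else None,end=";")
E
```

```text
tcp [ 0.482  -0.0359  0.1111] tool shift mm [-3.8  4.7 -2. ] zbear -112.4301197615162 tilt [ 0.024 -0.004 -1.   ] [ 0.1 -0.2 -0.9] 0.048252426769369645 6.15
tcp px [316.0262296  244.20034752]
-3 [[316.3, 217.1], [316.0, 291.9], [346.7, 228.9], [285.8, 228.9]]
0 [[316.3, 212.2], [316.1, 287.8], [346.9, 224.1], [285.6, 224.1]]
3 [[316.3, 207.2], [316.1, 283.6], [347.1, 219.2], [285.5, 219.2]]
[ 274  213   81   56 3853] [313.457306   243.58785362] [ 41  12 230]
280 229;290 220;300 215;310 213;320 214;330 217;340 222;350 233;
```

View pics/w4.png

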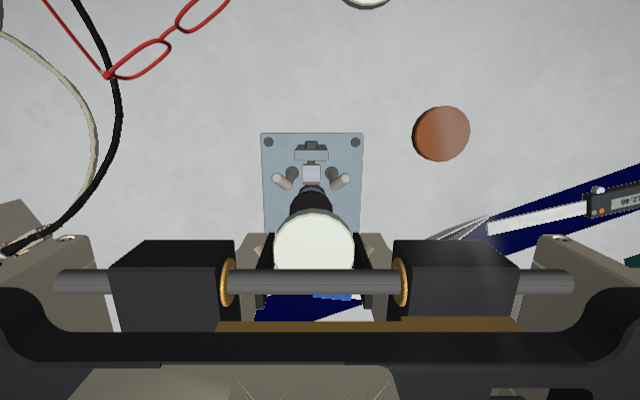

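```bash
python3 - <<'E'
from h import *
s=snapshot("wrist");f=s["frame"];a=np.radians(-22.4);c=np.array([.487,-.0358,0])
Rm=np.array([[np.cos(a),-np.sin(a),0],[np.sin(a),np.cos(a),0],[0,0,1]])
g=f.copy()
for n,q in dict(c1=(61,48,8),c2=(61,-48,8),r1=(24,19,60),r2=(24,-19,60),t1=(30.2,23.9,75),t2=(30.2,-23.9,75),nose=(22,0,47.5),pad=(18,0,55.5)).items():
    u=proj(s,c+Rm@np.array(q)/1000);print(n,u.round(1));cv2.circle(g,tuple((u*16).astype(int)),24,(0,0,255),-1,shift=4)
cv2.imwrite("pics/w5.png",cv2.resize(g[115:265,220:400],None,fx=4,fy=4,interpolation=cv2.INTER_CUBIC))
E
```

```text
c1 [258.9 131.3]
c2 [363.3 131. ]
r1 [286.  183.1]
r2 [334.9 183.1]
t1 [276.8 179.4]
t2 [343.3 179.3]
nose [310.7 182.1]
pad [310.5 189.2]
```

View pics/w5.png

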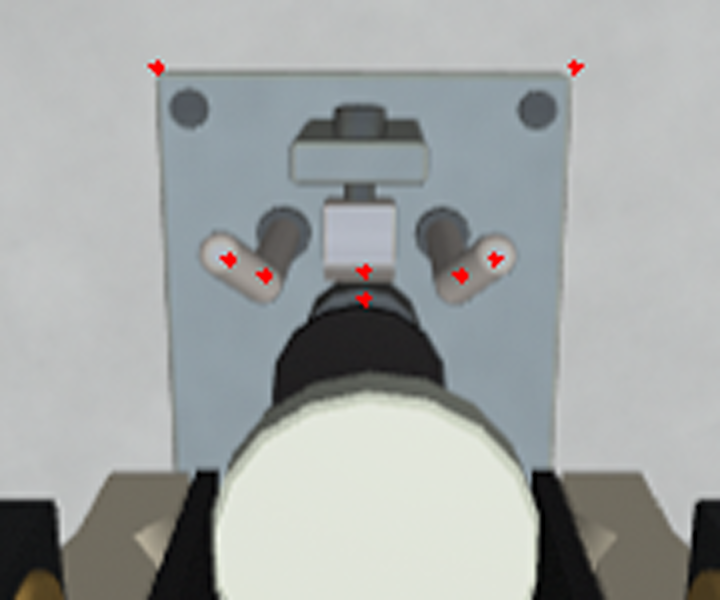

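The projected model points fall within 1–2 px of the image: plate corners near (260,132) and (362,132), rod tips near (275,178) and (344,178). Remaining shift is about +4.2 mm in y and −1.4 mm in z.

arm_command(commands=[6,4,-1.5,0,0,12,0,0,0,0,6,0,0,0,0,0,0,0,0,0])

```text
clock: 6.75
tool_pos: [0.4864, -0.0416, 0.0837]
orientation: [98.8, 88.8, -14.1]
force: [0.3, 0.1, -0.3]
opening: 0.048
```

```bash
python3 chk.py "(.487,-.0358,.058)"
```

```text
tcp [ 0.4864 -0.0416  0.0837] tool shift mm [25.7 -2.3 -5.5] zbear -112.87872921020389 tilt [ 0.02  -0.005 -1.   ] [ 0.3  0.1 -0.3] 0.048017430301755135 6.75
```

arm_command(commands=[0,-2.8,-4.9,-0.5,0,0,0,0,0,0])

```text
clock: 7.0
tool_pos: [0.4858, -0.036, 0.0837]
orientation: [98.1, 88.8, -14.3]
force: [-0.3, 0.5, -0.7]
opening: 0.048
```

```bash
python3 chk.py "(.487,-.0358,.058)"
```

```text
tcp [ 0.4858 -0.036   0.0837] tool shift mm [25.7  0.5 -0.6] zbear -112.3837324130252 tilt [ 0.02  -0.005 -1.   ] [-0.3  0.5 -0.7] 0.048018052164862074 7.0
```

arm_command(commands=[6,0,0,0,0,6,0,0,0,0,0,0,0,0,0])

```text
clock: 7.38
tool_pos: [0.4863, -0.0357, 0.0713]
orientation: [99.7, 88.8, -12.7]
force: [0.1, -0.2, -0.7]
opening: 0.0479
```

```bash
python3 chk.py "(.487,-.0358,.058)"
```

```text
tcp [ 0.4863 -0.0357  0.0713] tool shift mm [13.3  0.4 -0.1] zbear -112.34824557287311 tilt [ 0.021 -0.005 -1.   ] [ 0.1 -0.2 -0.7] 0.04788236193228389 7.375
```

arm_command(commands=[5,0,0,0,0,5,0,0,0,0,0,0,0,0,0])

```text
clock: 7.75
tool_pos: [0.4865, -0.0358, 0.0605]
orientation: [99.4, 88.8, -13.0]
force: [-0.0, 0.5, -1.0]
opening: 0.0479
```

```bash
python3 chk.py "(.487,-.0358,.058)"; python3 - <<'E'
from h import *
a=snapshot("side")["frame"][150:240,200:320]
w=snapshot("wrist")["frame"][115:265,220:400]
a=cv2.resize(a,(560,420),interpolation=cv2.INTER_CUBIC); cv2.imwrite("pics/s6.png",a)
E
```

```text
tcp [ 0.4865 -0.0358  0.0605] tool shift mm [ 2.5  0.4 -0.2] zbear -112.34777394411476 tilt [ 0.021 -0.005 -1.   ] [-0.   0.5 -1. ] 0.04789164172521434 7.75
```

View pics/s6.png

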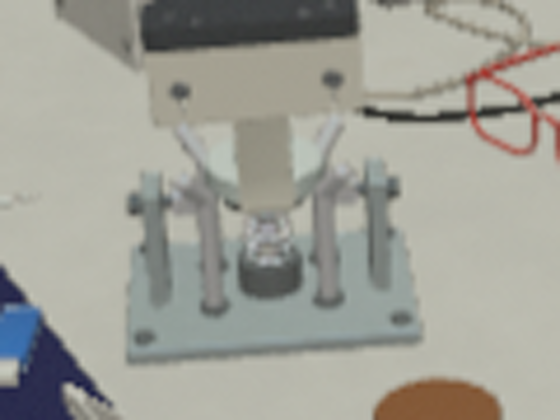

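The blank sits between the rods at the bottom of the flares with the finger in the open gap, and there is no contact force yet. Continuing down.

arm_command(commands=[5,0,0,0,0,5,0,0,0,0,0,0,0,0,0])

```text
clock: 8.22
tool_pos: [0.4876, -0.0356, 0.051]
orientation: [101.4, 88.7, -10.9]
force: [0.1, 0.6, 1.7]
opening: 0.0479
```

```bash
python3 chk.py "(.487,-.0358,.034)"
```

```text
tcp [ 0.4876 -0.0356  0.051 ] tool shift mm [17.  -0.9  0.5] zbear -112.32435412595922 tilt [ 0.023 -0.004 -1.   ] [0.1 0.6 1.7] 0.04791903429817748 8.225
```

arm_command(commands=[5,-0.5,0,0,0,5,0,0,0,0,4,0,0,0,0,0,0,0,0,0])

```text
clock: 8.72
tool_pos: [0.4877, -0.0356, 0.0366]
orientation: [101.5, 88.6, -10.8]
force: [-1.0, -0.2, 6.4]
opening: 0.048
```

```bash
python3 chk.py "(.487,-.0358,.034)"
```

```text
tcp [ 0.4877 -0.0356  0.0366] tool shift mm [ 2.5 -0.6  0.5] zbear -112.30615091720215 tilt [ 0.024 -0.004 -1.   ] [-1.  -0.2  6.4] 0.04797309478115511 8.725
```

arm_command(commands=[3,0,0,0,0,1.5,0,0,0,0,0,0,0,0,0])

```text
clock: 9.1
tool_pos: [0.4877, -0.0356, 0.0321]
orientation: [101.2, 88.6, -11.1]
force: [-2.3, -0.2, 6.3]
opening: 0.0478
```

```bash
python3 chk.py "(.487,-.0358,.034)"; python3 - <<'E'
from h import *
a=snapshot("side")["frame"][150:240,200:320]
cv2.imwrite("pics/s7.png",cv2.resize(a,(720,540),interpolation=cv2.INTER_CUBIC))
E
```

```text
tcp [ 0.4877 -0.0356  0.0321] tool shift mm [-1.9 -0.5  0.5] zbear -112.29307067584398 tilt [ 0.023 -0.005 -1.   ] [-2.3 -0.2  6.3] 0.047757983682727434 9.1
```

View pics/s7.png

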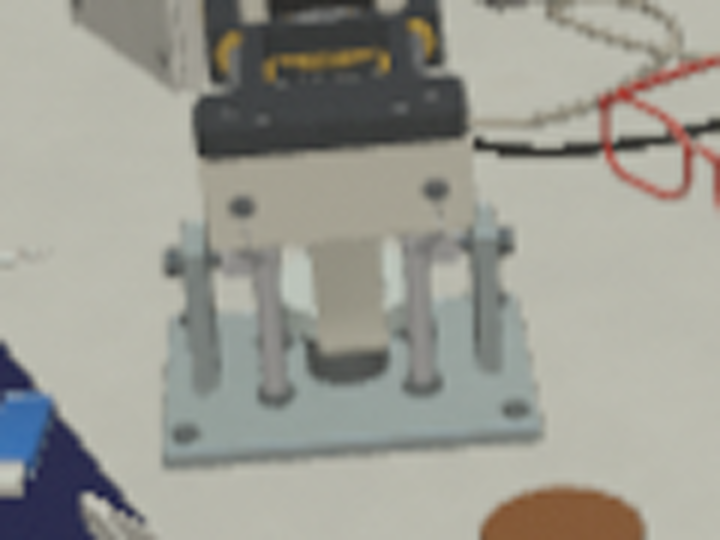

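The side view shows the finger between the rods, with the blank (columns 285–400, rows 250–330) low inside the rods and at the end of its travel. The catches aren't clearly visible, so I'll release and check.

arm_command(commands=[0,0,0,0,75,0,0,0,0,75,0,0,0,0,75,0,0,0,0,75])

```text
clock: 9.65
tool_pos: [0.4873, -0.0355, 0.0313]
orientation: [101.0, 88.7, -11.3]
force: [0.2, 0.5, -0.6]
opening: 0.0649
```

arm_command(commands=[-15,0,0,0,75,-25,0,0,0,75,-40,0,0,0,75,-50,0,0,0,75,-30,0,0,0,75])

```text
clock: 10.28
tool_pos: [0.4816, -0.0354, 0.1929]
orientation: [89.0, 89.0, -23.3]
force: [-0.2, 0.2, -0.5]
opening: 0.0653
```

```bash
python3 chk.py "(.487,-.0358,.1)"; python3 - <<'E'
from h import *
a=snapshot("side")["frame"][165:235,210:310]
w=snapshot("wrist")["frame"][110:330,170:450]
a=cv2.resize(a,(560,392),interpolation=cv2.INTER_CUBIC)
cv2.imwrite("pics/s8.png",a); cv2.imwrite("pics/w8.png",w)
cv2.imwrite("pics/c8.png",np.hstack([cv2.resize(a,(400,280)),cv2.resize(w,(380,280))]))
E
```

```text
tcp [ 0.4816 -0.0354  0.1929] tool shift mm [93.   3.6 -1.7] zbear -112.34182415887113 tilt [ 0.015 -0.007 -1.   ] [-0.2  0.2 -0.5] 0.06531113040721938 10.275
```

View pics/c8.png

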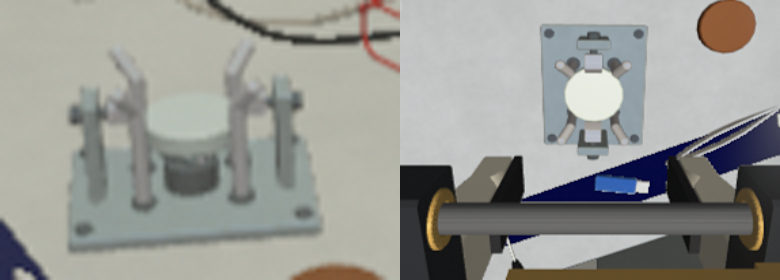

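```bash
python3 - <<'E'
from h import *
s=snapshot("side");f=s["frame"]
for z in (.0355,.0555):
    for nm,zz in (("bot",z),("top",z+.012)):
        P=[proj(s,[.487+.025*np.cos(a),-.0358+.025*np.sin(a),zz]) for a in np.linspace(0,6.28,60)]
        P=np.array(P);print(z,nm,"rows",P[:,1].min().round(1),P[:,1].max().round(1),"cols",P[:,0].min().round(1),P[:,0].max().round(1))
c=258
print([(r,f[r,c].tolist()) for r in range(178,216)])
t=snapshot("top");hsv=cv2.cvtColor(t["frame"],cv2.COLOR_BGR2HSV)
for uv in [(342,154)]:
    m=cv2.inRange(hsv,np.array([27,9,176]),np.array([51,84,236]));n,l,st,ce=cv2.connectedComponentsWithStats(m);i=l[uv[1],uv[0]];print(st[i],ce[i],ray(t,ce[i],.012))
w=snapshot("wrist");cv2.imwrite("pics/w9.png",cv2.resize(w["frame"][120:240,260:360],None,fx=5,fy=5,interpolation=cv2.INTER_CUBIC))
E
```

```text
0.0355 bot rows 193.5 205.0 cols 245.5 270.8
0.0355 top rows 188.2 199.5 cols 245.0 270.5
0.0555 bot rows 184.7 195.8 cols 244.7 270.3
0.0555 top rows 179.2 190.2 cols 244.3 270.0
[(178, [170, 182, 182]), (179, [171, 183, 182]), (180, [172, 183, 184]), (181, [170, 182, 182]), (182, [171, 183, 183]), (183, [171, 182, 183]), (184, [170, 182, 181]), (185, [170, 182, 181]), (186, [170, 182, 181]), (187, [171, 183, 181]), (188, [178, 189, 183]), (189, [182, 191, 183]), (190, [182, 191, 183]), (191, [182, 192, 184]), (192, [182, 192, 183]), (193, [183, 192, 184]), (194, [182, 192, 183]), (195, [182, 192, 184]), (196, [182, 192, 184]), (197, [182, 192, 184]), (198, [187, 197, 189]), (199, [175, 185, 177]), (200, [149, 158, 151]), (201, [143, 152, 145]), (202, [144, 152, 145]), (203, [127, 135, 129]), (204, [116, 119, 111]), (205, [108, 108, 101]), (206, [98, 100, 95]), (207, [96, 98, 93]), (208, [85, 88, 84]), (209, [80, 83, 80]), (210, [81, 85, 82]), (211, [81, 83, 82]), (212, [81, 85, 81]), (213, [94, 97, 92]), (214, [134, 138, 129]), (215, [155, 159, 147])]
[324 137  36  34 947] [341.88067582 153.39598733] [ 0.64950649 -0.15204182  0.012     ]
```

View pics/w9.png

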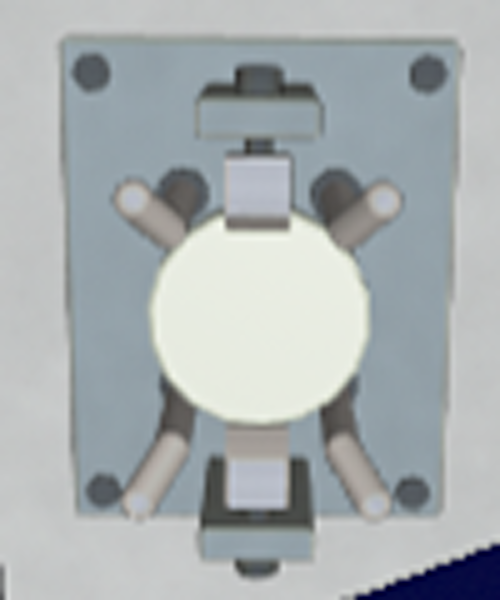

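The side rows (top face 188–199) match the held height of 35.5 mm, and the +x nose clearly covers the rim. The −x nose at crop (258,440) looks ambiguous, so I'll compare it with the projected geometry.

```bash
python3 - <<'E'
from h import *
s=snapshot("wrist");a=np.radians(-22.4);c=np.array([.487,-.0358,0])
Rm=np.array([[np.cos(a),-np.sin(a),0],[np.sin(a),np.cos(a),0],[0,0,1]])
P=lambda q:((proj(s,c+Rm@np.array(q)/1000)-[260,120])*5).round(0)
for n,q in dict(cor1=(61,48,8),cor2=(61,-48,8),cor3=(-61,48,8),cor4=(-61,-48,8),tip_f=(24+6,19+5,75),tip_n=(-30,24,75),noseF=(22,0,47.5),noseN=(-22,0,47.5),noseNopen=(-25.5,0,47.5),rimF=(25,0,47.5),rimN=(-25,0,47.5),rimR=(0,-25,47.5),rimL=(0,25,47.5),rimN_up=(-25,0,51)).items(): print(n,P(q))
E
```

```text
cor1 [55. 26.]
cor2 [461.  26.]
cor3 [ 76. 508.]
cor4 [443. 508.]
tip_f [135. 200.]
tip_n [143. 486.]
noseF [258. 217.]
noseN [258. 410.]
noseNopen [258. 425.]
rimF [258. 203.]
rimN [258. 423.]
rimR [371. 315.]
rimL [146. 316.]
rimN_up [258. 428.]
```

```bash
python3 - <<'E'
from h import *
s=snapshot("side");f=s["frame"].astype(int);a=np.radians(-22.4)
th=np.linspace(0,2*np.pi,720)
def prof(tilt):
    ex=np.array([np.cos(a),np.sin(a),0])
    d=np.stack([np.cos(th),np.sin(th),0*th],1)*.025; x=d@ex
    q=np.array([.487,-.0358,.0475])+d; q[:,2]-=tilt*(x-.025*(tilt>0))
    return np.array([proj(s,p) for p in q])
for t in (0,.1):
    P=prof(t);print("tilt",t,[(c,P[abs(P[:,0]-c)<.6][:,1].min().round(1),P[abs(P[:,0]-c)<.6][:,1].max().round(1)) for c in (250,253,256,259,262,265)])
g=f[...,1]
for c in (250,253,256,259,262,265): print(c,g[183:206,c].tolist())
b=cv2.resize(s["frame"][165:225,225:295],(700,600),interpolation=cv2.INTER_CUBIC);cv2.imwrite("pics/s10.png",b)
E
```

```text
tilt 0 [(250, np.float64(189.6), np.float64(198.8)), (253, np.float64(188.8), np.float64(199.4)), (256, np.float64(188.4), np.float64(199.5)), (259, np.float64(188.2), np.float64(199.4)), (262, np.float64(188.3), np.float64(199.0)), (265, np.float64(188.8), np.float64(198.3))]
tilt 0.1 [(250, np.float64(187.9), np.float64(197.1)), (253, np.float64(187.3), np.float64(197.8)), (256, np.float64(187.2), np.float64(198.2)), (259, np.float64(187.2), np.float64(198.3)), (262, np.float64(187.6), np.float64(198.2)), (265, np.float64(188.3), np.float64(197.7))]
250 [182, 183, 183, 182, 183, 180, 185, 190, 191, 192, 191, 192, 191, 192, 192, 183, 159, 141, 141, 139, 119, 127, 148]
253 [183, 182, 182, 181, 181, 184, 189, 191, 192, 192, 192, 192, 191, 192, 192, 194, 178, 151, 148, 149, 134, 98, 93]
256 [183, 182, 182, 181, 181, 187, 192, 192, 192, 192, 192, 192, 192, 192, 191, 195, 183, 159, 151, 151, 146, 122, 93]
259 [182, 182, 181, 181, 183, 188, 192, 191, 192, 192, 191, 192, 191, 192, 192, 197, 181, 151, 151, 151, 135, 123, 118]
262 [182, 182, 181, 181, 181, 187, 192, 192, 192, 192, 192, 192, 192, 192, 193, 186, 164, 149, 148, 146, 132, 111, 104]
265 [176, 174, 174, 175, 176, 177, 186, 192, 192, 192, 192, 192, 192, 192, 181, 158, 142, 142, 140, 145, 155, 154, 151]
```

View pics/s10.png

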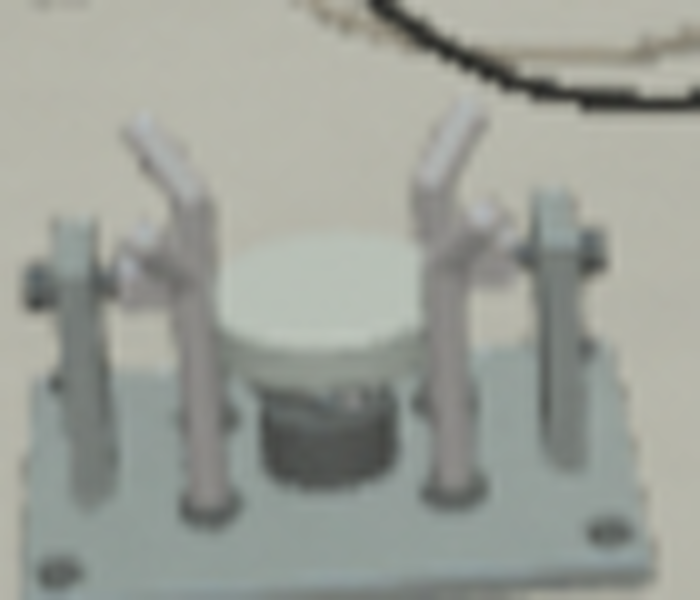

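The disc sits level at the held height, within about 0.5 px of the flat prediction. Both catches look equally closed at (140,280) and (495,255), and the gripper is clear. Handing in.

```bash
python3 -c "
from plant import *
print(close_job()); print(get_obs()['clock'])"
```

```text
the job is handed in; nothing more can be done
None
the job is handed in; nothing more can be done
```

I loaded the smaller pale blank (first at pixel (401,226) in the top view) into the magazine and handed the job in at about 10.5 s of the 42 s. I lowered it between the rods and pressed it down to an underside height of about 29.5 mm at roughly 7 N. Then I let go and raised the gripper to 0.19 m.

What the last checks showed:
- **Height and level:** in the side view the blank's top face matches the held height (underside about 35.5 mm) within 1 px. Its left and right edges differ from the flat prediction by about 0.5 px, roughly 1 mm, so it is level within a few degrees.
- **Catches:** the +x nose clearly covers the rim. The −x nose was ambiguous by eye in the wrist view. It was within 1 px of the closed position, and the blank is not raised on that side, so I judged it closed.
- **Larger blank:** measured within 1 mm of where it lay at the start.
- **Contact:** the force reading was near zero with the gripper clear.

The tool drifted by up to 2° of tilt during descents. It was about 1.3° at the press, and I accepted that. I didn't measure the follower directly; its position is inferred from the blank's height. The hand-in reported no verdict.

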